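Refit the burr and lock the bayonet cap of a coffee grinder

ROBOT

A 7-joint arm with a two-finger parallel gripper is mounted at the origin on the work surface. World frame = base frame: x ahead of the robot, y to its left, z up, the work surface at z = 0. Lengths are in m, angles in rad, forces in N, time in s.
With the tool pointing down it reaches from about 0.4 to 0.85 m from the base axis. Payload 10.4 kg.
Tool frame: the origin (TCP) lies at the very end of the fingers, on their centre line; the grasp point (between the pads) lies 19 mm behind it; z points along the fingers, y is the line along which they close (so a half turn about z gives the same grasp; the last joint's range is limited). The gripper opens to 85 mm and grips with 20 to 120 N. Pads are 22 mm wide; open, the fingers measure 114 mm over their backs; the gripper's body (76 mm by 85 mm) begins 54 mm behind the grasp point. The pads swing forward as they close: fully open they stand 13 mm farther back than shut.
Start: joints at [-1.198, 0.332, -0.065, 1.46, 0.022, 1.35, -0.088], TCP at [0.241, 0.577, 0.231] pointing down, gripper open.
Joint ranges: [-2.6, 2.6], [-0.5, 2.12], [-1.47, 1.34], [0.16, 2.42], [-1.27, 4.41], [0.06, 2.06], [-2.6, 2.6]. Speed limits (rad/s): [2.22, 2.22, 2.79, 2.79, 3.14, 3.14, 3.14].

INTERFACE

Orientations are given as a unit quaternion [x, y, z, w].
In Python, from workcell import * gives the robot as it stands.
- The arm moves only by the tool step_arm, never from a script. Its argument "commands" is one flat list of numbers, 7 for each row, row after row: the finger opening in mm, from 0 to 85.4, then the shift along the world's x, y, z as a fraction of full scale, then the turn, a rotation vector about the world's x, y, z as a fraction of full scale. A call has exactly 10 rows; each row is the pose to reach, as a shift and turn from the pose commanded when the call began, turning the shorter way round; what a row does not reach only later rows make up. Full scale, the value 1, is 0.6 m for a shift and pi rad for a turn. A row lasts 1/8 s, in which the tool goes at most 62.5 mm and 10.7 degrees, less where a joint would pass 70% of its speed; a pose out of reach is approached as far as the arm can. A call with a number of a shift or a turn outside -1 to 1 is refused whole. A call with a gripper value outside its range is refused whole. The fingers move at their own pace and stop on an object; "squeeze" is the grip in N (left out, the last holds). Time passes only in rows, so rows that repeat a pose let the fingers close, or fill a call up. It gives the time, the measured TCP pose, the force, the opening and the grip force at its end, in the units of the state.
- get_obs(): the state, without advancing time (a new reading comes with each control period).
- camera(name): name is "scene" or "top" or "wrist"; returns the picture (420x560x3 uint8, red, green, blue); there is no depth.
- camera_params(name): a dict with "mtx" (3x3 intrinsics, pixels), "extrinsics" (4x4, takes a point from world to camera coordinates); the wrist camera has in their place "tool_from_camera" (4x4, takes a point from camera to tool coordinates, whose origin is the TCP and whose axes are the flange's). Camera axes: x right, y down, z forward; pixel columns grow to the right and rows downward; lengths in m; the calibration is good to about 2 mm. The wrist camera is an equidistant fisheye: a pixel r from the principal point sees the ray r / f radians off the axis. A picture is of the moment at which its call begins: read the wrist's pose just before it. camera_params takes no time and is no camera call.
- hand_in(): hands the job in; it is judged then, once.
The state is a dict: "clock": time; "joint_pos": joint angles; "joint_velocities": joint speeds; "tau": joint torques, N m; "position": TCP position; "ee_rot": TCP orientation; "ft_force": force on the tool from outside, world axes, zero at the start; "torque": the same for the moment, N m; "grip_width": opening from 0.0 (shut) to 1.0 (fully open); "grasp_force": force on a finger pad.
Only numpy, scipy, OpenCV 4.12 (cv2) and the standard library are available. Lean on these libraries where they do the work, as an engineer would, in place of code of your own. Each camera call takes 0.05 s, during which the arm holds its last target. There are 200 camera calls.

TASK

Put the cleaned coffee grinder back together: first lay the steel burr, brass stud up, flat in the grinder's slanted mouth and let go of it; then fit the aluminium cap over it with its lugs through the notches, push it in against the spring and twist it a quarter turn clockwise until it pops up into its locked position, and leave it there. Do not drop either part, and leave the cup, the glass and the brush where they are.

Things in the scene. Friction and masses are not known exactly. Their poses are not given: they have to be found in the camera images.
- mount: The grinder's bayonet mouth: dark steel ring, outer diameter 100 mm, clear bore 64 mm, on the slanted top of the red grinder. Origin: centre of the mouth, level with the ring's flat outer face. z points out along its axis, 30 degrees from vertical, leaning to the grinder's front; x points up the slope, y level. A lip inside the face holds the cap's lugs.
- notch (a point): Middle of the upper of two notches through the lip, at the mouth's +x and -x, radius 36 mm, on the face (white marks beside them). Each is 15 mm wide and reaches out to radius 41 mm. Under the lip, lugs can turn from here only clockwise (seen from outside), 90 degrees to a stop. The lip is 7.5 mm deep on the way. Axes as the mouth's.
- pocket (a point): One of the two locking places, at the mouth's +y and -y, radius 36 mm, on the face (red marks beside them). Under the lip, here only 5 mm deep and 28 degrees wide, the spring lifts the lugs 2.5 mm into pockets that stop them turning back. Axes as the mouth's.
- spring_plate (a joint): Sprung steel disc, diameter 62 mm, 27 mm down the bore, on which the burr lies. 0 = up, grows as it sinks (m), at most 0.009. It resists with 8 N at first, rising by 0.8 N per mm: about 2 mm down when the cap is locked.
- grinder: The red grinder with black foot, fixed. Foot 270 x 150 mm, from 125 mm in front of (-x) to 145 mm behind (+x) the origin, which lies at table level; z up, front faces -x. The mouth's centre is 20 mm in front of the origin, 160 mm up. Behind the mouth a motor drum rises to 124 mm; all of it stays below the plane of the mouth's face.
- burr: Steel burr lying in the tray: disc of diameter 58 mm, 12 mm thick, with an upright brass stud in its middle, diameter 16 mm, rising 19 mm above the disc; 0.17 kg. Origin: centre of the underside; z up through the stud. Home in the mouth, its underside is 27 mm below the mouth's face (29 mm once the cap is locked), and the stud's top stands 4 mm proud.
- cap: Aluminium bayonet cap standing in the tray, 0.18 kg. Origin: centre of the underside; z up. Hollow skirt, diameter 59 mm (27 mm inside, for the burr's stud), 21.5 mm high; above it a flange, diameter 84 mm, 6 mm thick. On the burr with lugs in the notches its underside is 15 mm below the mouth's face; pushed in until the flange meets the face, 21.5 mm; locked, 17 mm.
- cap_bar (a point): Middle of the cap's upright red grip bar, 43 mm above the cap's underside: 52 mm long (along the cap's x), 14 mm wide (along y), from the flange's top at 27.5 mm to 58.5 mm up. The bar points along the lugs. Axes as the cap's.
- cap_lug (a point): Tip of one of the cap's two brass lugs, which stick out of the skirt at the cap's +x and -x to radius 38 mm, 10 mm wide, 6 to 12 mm above the underside; white marks on the flange above them. Half a turn makes no difference. To turn under the lip the cap's underside must be 19.5 to 21.5 mm below the mouth's face. Axes as the cap's.
- tray: Shallow steel tray, fixed, 140 x 250 mm (x, y), rim 14 mm high, floor 4 mm above the table, holding burr and cap side by side. Origin: centre of the underside.
- cup: White cupping cup, diameter 84 mm at the rim, 62 mm high, loose bystander. Origin: centre of the underside.
- glass: Small clear glass, diameter 56 mm, 70 mm high, loose bystander. Origin: centre of the underside.
- brush: Cleaning brush lying flat along its own x, loose bystander. Origin: about its middle, on its underside.
Mind the look-alikes: they are no part of the job. What is shaped like the cap but green or orange is not meant.

How it is judged:
On the way, in this order (a step that is already met when the one before it is completed fails the run):
1. the burr lies home and flat in the mouth (underside 25 to 28.5 mm below the face, within 5 mm of the axis), not held, before the cap is fitted (x of burr in the frame of mount between -0.005 and 0.005 m and y of burr in the frame of mount between -0.005 and 0.005 m and angle between the z axis of burr and the z axis of mount, either way round below 0.12 rad and z of burr in the frame of mount between -0.0285 and -0.025 m and contact force between the fingers and burr below 0.1 N), for 0.2 s.
2. the cap is pushed in against the spring (underside more than 19 mm below the face), centred and straight (x of cap in the frame of mount between -0.005 and 0.005 m and y of cap in the frame of mount between -0.005 and 0.005 m and angle between the z axis of cap and the z axis of mount, either way round below 0.12 rad and z of cap in the frame of mount below -0.019 m), for 0.1 s.
At the end, for the whole second after the job is handed in: The burr lies under the cap (underside 27.5 to 31 mm below the mouth's face); the cap is locked: lugs within 0.2 rad of the mouth's y, popped up (underside 15.7 to 18.6 mm below the face). Both within 5 mm of the axis in x and y, straight within 0.12 rad, released, at rest (x of burr in the frame of mount between -0.005 and 0.005 m and y of burr in the frame of mount between -0.005 and 0.005 m and angle between the z axis of each of burr, cap and the z axis of mount, either way round below 0.12 rad and z of burr in the frame of mount between -0.031 and -0.0275 m and x of cap in the frame of mount between -0.005 and 0.005 m and y of cap in the frame of mount between -0.005 and 0.005 m and z of cap in the frame of mount between -0.0186 and -0.0157 m and angle between the x axis of cap and the y axis of mount, either way round below 0.2 rad and linear speed of each of cap, burr below 0.02 m/s); the robot touches nothing.
It fails at once if the cup, glass or brush is pushed more than 30 mm away (distance of any of cup, glass, brush from where it was at the start of the episode above 0.03 m).
It fails at once if the cup or glass is knocked over (angle between any of cup, glass's own z axis and vertical above 0.5 rad).
It fails at once if the burr is dropped (falls free faster than 0.7 m/s, about 25 mm) (linear speed of burr above 0.7 m/s and contact force between the fingers and burr below 0.05 N).
It fails at once if the cap is dropped (falls free faster than 0.7 m/s, about 25 mm) (linear speed of cap above 0.7 m/s and contact force between the fingers and cap below 0.05 N).
It also fails if it takes over 64 s, if anything falls off the work surface, if the arm or the gripper's body presses on something with over 40 N, if the wrist force passes 120 N, or if a joint passes its speed limit or range.

## Working session

There is one attempt and no reset: what is moved stays moved. The work goes in short steps, Python scripts to look and compute and a tool call to move; the robot and the scene stay as the last step left them, time stands still between calls to the robot, and variables do not carry over. Pictures are saved under pics/ and viewed, at most 10 in all, crops included, and the job is handed in when it is done.

Besides the shell and the picture viewer there is one more tool, called by a JSON object that holds its "api" and its "payload". step_arm: Moves the arm, as the interface text tells. Its arguments: {"type":"object","properties":{"commands":{"type":"array","items":{"type":"number"}},"squeeze":{"type":"number"}},"required":["commands"]}

```bash
mkdir -p pics; ls
python3 - <<'E'
from workcell import *
import cv2, numpy as np
np.set_printoptions(precision=4,suppress=True)
print(get_obs())
for n in ["scene","top","wrist"]:
    p=camera_params(n); print(n,p)
    cv2.imwrite(f"pics/{n}0.png",camera(n)[:,:,::-1])
E
```

```text
pics
{'clock': 0.0, 'joint_pos': array([-1.1976,  0.3329, -0.0647,  1.461 ,  0.0216,  1.3499, -0.0885]), 'joint_velocities': array([ 0.0011, -0.0015, -0.0002,  0.0013,  0.0012, -0.0008, -0.0008]), 'tau': array([ -0.0002, -62.5442,   0.0498, -39.1624,   0.0165,   0.0097,
         0.    ]), 'position': array([0.2408, 0.5763, 0.2305]), 'ee_rot': array([ 0.1966,  0.9805, -0.0007, -0.0001]), 'ft_force': array([-0.0507,  0.0543,  0.2759]), 'torque': array([-0.0471, -0.0193,  0.0048]), 'grasp_force': 0.0, 'grip_width': 0.9998615396189474}
scene {'mtx': array([[455.3581,   0.    , 276.5839],
       [  0.    , 455.3581, 208.2242],
       [  0.    ,   0.    ,   1.    ]]), 'extrinsics': array([[ 0.6447,  0.7644,  0.0056, -0.3415],
       [ 0.6631, -0.5556, -0.5017, -0.3334],
       [-0.3804,  0.3271, -0.865 ,  1.5038],
       [ 0.    ,  0.    ,  0.    ,  1.    ]])}
top {'mtx': array([[464.3515,   0.    , 280.7406],
       [  0.    , 464.3515, 207.5847],
       [  0.    ,   0.    ,   1.    ]]), 'extrinsics': array([[-0.0138, -0.9998,  0.0163, -0.0212],
       [-0.9954,  0.0122, -0.0953,  0.5612],
       [ 0.0951, -0.0175, -0.9953,  1.287 ],
       [ 0.    ,  0.    ,  0.    ,  1.    ]])}
wrist {'mtx': array([[325.1923,   0.    , 283.4374],
       [  0.    , 325.1923, 213.4325],
       [  0.    ,   0.    ,   1.    ]]), 'tool_from_camera': array([[ 0.0004, -0.9469, -0.3214,  0.0811],
       [ 1.    ,  0.0006, -0.0005, -0.0002],
       [ 0.0006, -0.3214,  0.9469, -0.1422],
       [ 0.    ,  0.    ,  0.    ,  1.    ]])}
```

View pics/top0.png

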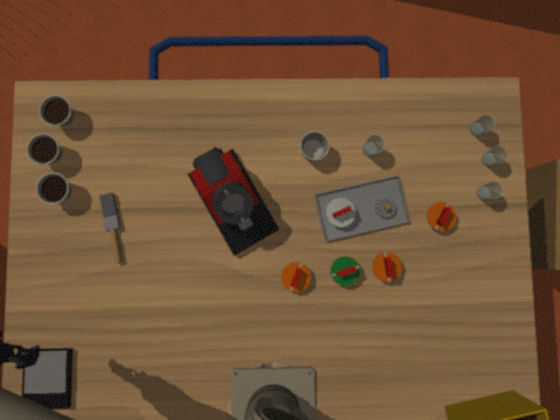

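View pics/scene0.png

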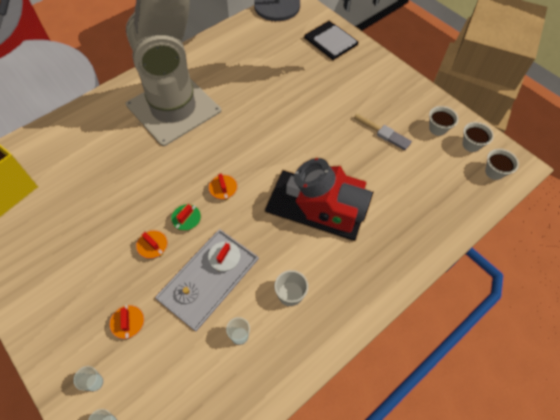

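Top view: grinder at about (232,203), front towards lower right. The cap is at (342,213), the burr at (386,208), the cup at (314,147) and the glass at (373,146). I'll enlarge the relevant areas.

Run:
```python
import cv2,numpy as np
t=cv2.imread("pics/top0.png"); s=cv2.imread("pics/scene0.png")
a=cv2.resize(t[140:260,180:290],None,fx=3.6,fy=3.6,interpolation=cv2.INTER_CUBIC)
b=cv2.resize(t[170:250,310:420],None,fx=3.6,fy=3.6,interpolation=cv2.INTER_CUBIC)
o=np.zeros((600,800,3),np.uint8); o[:300,:400]=cv2.resize(t[145:259,179:331],(400,300),interpolation=3)
o=np.zeros((600,800,3),np.uint8)
o[:300,:300]=cv2.resize(t[150:225,200:275],(300,300),interpolation=3)
o[:300,300:800]=cv2.resize(t[175:250,305:430],(500,300),interpolation=3)
o[300:,:400]=cv2.resize(s[145:220,275:375],(400,300),interpolation=3)
o[300:,400:]=cv2.resize(s[230:330,155:260][:75*100//75],(400,300),interpolation=3)
o=cv2.convertScaleAbs(o,alpha=1.5)
cv2.imwrite("pics/c1.png",o)
```

```text
(no output)
```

View pics/c1.png

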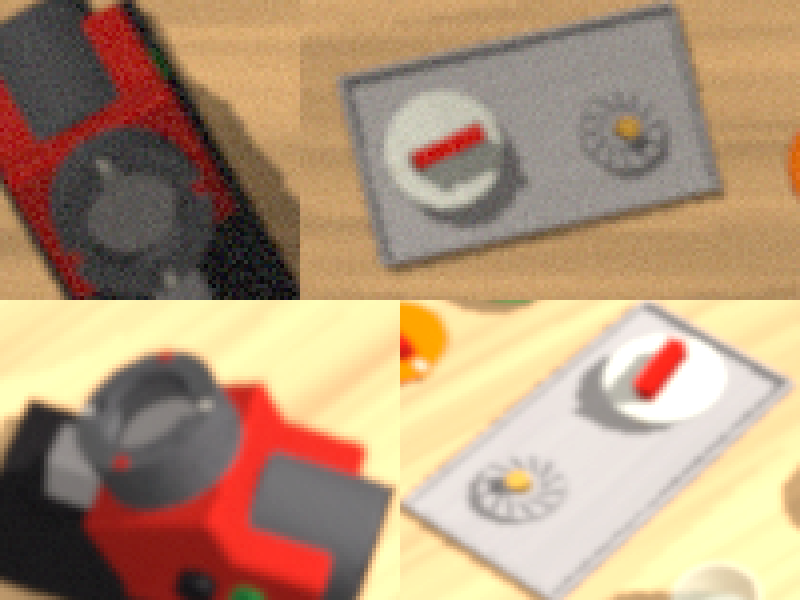

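The crop shows the red marks beside the mouth at top (250.8,196.8) and (218,215.5). In the scene view they are at (305.5,185.5) and (316.3,159). The cap bar's centre is at top (342,211.8) and the stud at (387,207).

```bash
cat > h.py <<'E'
from workcell import *
import cv2, numpy as np
from scipy.spatial.transform import Rotation as R
np.set_printoptions(precision=4,suppress=True)
def cam(n):
    p=camera_params(n); return p["mtx"],p["extrinsics"]
def ray(n,px):
    K,E=cam(n); d=E[:3,:3].T@np.linalg.solve(K,[*px,1]); return -E[:3,:3].T@E[:3,3], d
def onz(n,px,z):
    o,d=ray(n,px); return o+d*(z-o[2])/d[2]
def tri(a,b):
    P=[cam(n)[0]@cam(n)[1][:3] for n in("top","scene")]
    X=cv2.triangulatePoints(P[0],P[1],np.array(a,float),np.array(b,float)); return (X[:3]/X[3]).ravel()
def wray(px,pos,q):
    """world ray of fisheye wrist pixel"""
    p=camera_params("wrist"); K=p["mtx"]; T=p["tool_from_camera"]
    u=(np.array(px,float)-K[:2,2])/K[0,0]; r=np.linalg.norm(u)
    c=np.r_[u/max(r,1e-9)*np.sin(r),np.cos(r)]
    Rt=R.from_quat(q).as_matrix()
    return pos+Rt@T[:3,3], Rt@T[:3,:3]@c
def wproj(X,pos,q):
    p=camera_params("wrist"); K=p["mtx"]; T=p["tool_from_camera"]
    Rt=R.from_quat(q).as_matrix(); c=T[:3,:3].T@(Rt.T@(np.asarray(X)-pos)-T[:3,3])
    th=np.arctan2(np.hypot(c[0],c[1]),c[2]); h=np.hypot(c[0],c[1])
    return K[:2,2]+K[0,0]*th*c[:2]/h
E
python3 - <<'E'
from h import *
r1=tri((250.75,196.75),(305.5,185.5)); r2=tri((218,215.5),(316.3,159)); w=tri((226.5,191.25),(326.5,171.3))
print(r1,r2,(r1+r2)/2,np.linalg.norm(r1-r2),w)
d=r2-r1; print("yaw of mount y",np.degrees(np.arctan2(d[1],d[0])))
print("stud",tri((387,207),(185.7,290.3)),onz("top",(387,207),.035),onz("scene",(185.7,290.3),.035))
print("bar",tri((342,211.75),(223.2,253)),onz("top",(342,211.75),.0625),onz("scene",(223.2,253),.0625))
for f in [((408.75),0)]: pass
a=onz("top",(305+115/4,175+160/4),.0625);b=onz("top",(305+183/4,175+132/4),.0625);print(a,b,np.degrees(np.arctan2(*(b-a)[[1,0]])))
for n,p in(("cup",(314,150)),("glass",(373,148))): print(n,onz("top",p,.03))
c=[onz("top",(305+x/4,175+y/4),.014) for x,y in((342,78),(672,6),(720,192),(390,266))];print(np.array(c))
E
```

```text
[0.5783 0.0516 0.1581] [0.5314 0.1349 0.1501] [0.5548 0.0933 0.1541] 0.09600592009510726 [0.5903 0.1111 0.1798]
yaw of mount y 119.41372287110946
stud [ 0.5597 -0.3304  0.0234] [ 0.5581 -0.3284  0.035 ] [ 0.5651 -0.3305  0.035 ]
bar [ 0.5461 -0.1986  0.0431] [ 0.5439 -0.1965  0.0625] [ 0.555  -0.2016  0.0625]
[ 0.5352 -0.1735  0.0625] [ 0.5539 -0.221   0.0625] -68.41748894470022
cup [ 0.7249 -0.1258  0.03  ]
glass [ 0.729  -0.2954  0.03  ]
[[ 0.596  -0.345   0.014 ]
 [ 0.6457 -0.5867  0.014 ]
 [ 0.5105 -0.6142  0.014 ]
 [ 0.4608 -0.3744  0.014 ]]
```

```bash
cat >> h.py <<'E'
def toolR(yaw,tilt=0,az=0):
    """tool y at 'yaw' deg; tool z down, or tilted by 'tilt' deg towards azimuth az"""
    y=np.array([np.cos(np.radians(yaw)),np.sin(np.radians(yaw)),0]); z=np.array([0,0,-1.])
    M=np.c_[np.cross(y,z),y,z]
    a=np.radians(az); ax=np.array([np.sin(a),-np.cos(a),0])
    return R.from_rotvec(ax*np.radians(tilt))*R.from_matrix(M)
def cmd(p,Rt):
    o=get_obs(); d=(np.asarray(p)-o["position"])/0.6
    v=(Rt*R.from_quat(o["ee_rot"]).inv()).as_rotvec()/np.pi
    print("CMD shift",d.round(4),"turn",v.round(4)," rows",abs(np.linalg.norm(d))*.6/.0625,np.linalg.norm(v)*180/10.7)
def mframe(yaw,c=(0.5548,.0933,.160)):
    g=np.radians(yaw); u=np.array([np.cos(g),np.sin(g),0]); y=np.array([-u[1],u[0],0]); 
    x=u*np.cos(np.pi/6)+np.array([0,0,.5]); return np.c_[x,y,np.cross(x,y)],np.array(c)
E
python3 - <<'E'
from h import *
M,c=mframe(29.4); print(M)
Rt=toolR(119.4,30,29.4); print(Rt.as_matrix())
p=c+M@[0,0,.1]; print(p); cmd(p,Rt)
print(R.from_quat(get_obs()["ee_rot"]).as_matrix())
E
```

```text
[[ 0.7545 -0.4909 -0.4356]
 [ 0.4251  0.8712 -0.2455]
 [ 0.5     0.      0.866 ]]
[[-0.7545 -0.4909  0.4356]
 [-0.4251  0.8712  0.2455]
 [-0.5    -0.     -0.866 ]]
[0.5112 0.0688 0.2466]
CMD shift [ 0.4506 -0.8461  0.0265] turn [ 0.0105 -0.1721  0.2826]  rows 9.206347801817273 5.568771839342867
[[-0.9227  0.3855 -0.0004]
 [ 0.3855  0.9227 -0.0011]
 [-0.0001 -0.0011 -1.    ]]
```

{"api": "step_arm", "payload": {"commands": [85, 0.45, -0.846, 0.0265, 0.0105, -0.172, 0.2826, 85, 0.45, -0.846, 0.0265, 0.0105, -0.172, 0.2826, 85, 0.45, -0.846, 0.0265, 0.0105, -0.172, 0.2826, 85, 0.45, -0.846, 0.0265, 0.0105, -0.172, 0.2826, 85, 0.45, -0.846, 0.0265, 0.0105, -0.172, 0.2826, 85, 0.45, -0.846, 0.0265, 0.0105, -0.172, 0.2826, 85, 0.45, -0.846, 0.0265, 0.0105, -0.172, 0.2826, 85, 0.45, -0.846, 0.0265, 0.0105, -0.172, 0.2826, 85, 0.45, -0.846, 0.0265, 0.0105, -0.172, 0.2826, 85, 0.45, -0.846, 0.0265, 0.0105, -0.172, 0.2826]}}

```text
clock: 1.4
position: [0.5123, 0.0652, 0.2475]
ee_rot: [-0.242, 0.935, 0.066, 0.25]
ft_force: [0.7, 0.8, -0.2]
grip_width: 0.998
grasp_force: 0.0
```

{"api": "step_arm", "payload": {"commands": [85, 0, 0, 0, 0, 0, 0, 85, 0, 0, 0, 0, 0, 0, 85, 0, 0, 0, 0, 0, 0, 85, 0, 0, 0, 0, 0, 0, 85, 0, 0, 0, 0, 0, 0, 85, 0, 0, 0, 0, 0, 0, 85, 0, 0, 0, 0, 0, 0, 85, 0, 0, 0, 0, 0, 0, 85, 0, 0, 0, 0, 0, 0, 85, 0, 0, 0, 0, 0, 0]}}

```text
clock: 2.65
position: [0.511, 0.0691, 0.2472]
ee_rot: [-0.245, 0.934, 0.066, 0.25]
ft_force: [0.3, -1.0, 0.3]
grip_width: 0.991
grasp_force: 0.0
```

Run:
```python
from h import *
o=get_obs(); print(o["clock"],o["position"],o["ee_rot"],o["joint_pos"],o["ft_force"])
im=camera("wrist")[:,:,::-1].copy(); cv2.imwrite("pics/w1.png",im)
cv2.imwrite("pics/w1b.png",cv2.convertScaleAbs(cv2.resize(im[60:380,90:490],(750,600),interpolation=3),alpha=1.4))
M,c=mframe(29.4)
for q in([0,0,0],[.036,0,0],[-.036,0,0],[0,.048,0],[0,-.048,0]): print(q,wproj(c+M@q,o["position"],o["ee_rot"]))
```

```text
2.65 [0.511  0.0691 0.2472] [-0.2452  0.9343  0.0663  0.25  ] [-0.9733 -0.4353  0.714   2.1532  0.1925  0.8193  1.7548] [ 0.3202 -0.957   0.3016]
[0, 0, 0] [284.511  213.2377]
[0.036, 0, 0] [284.4294 254.4888]
[-0.036, 0, 0] [284.587 168.148]
[0, 0.048, 0] [344.7517 213.2635]
[0, -0.048, 0] [224.1755 213.2164]
```

View pics/w1b.png

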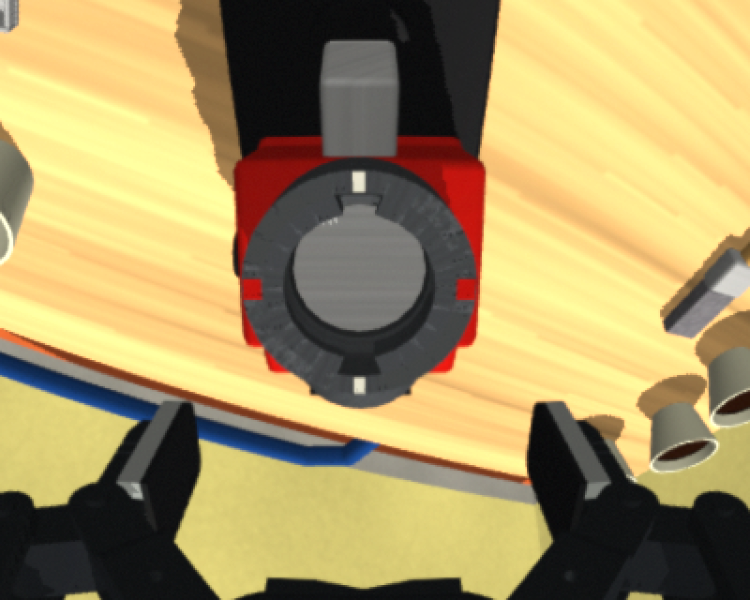

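The wrist view shows the mouth: red marks at (253,289) and (466,289), white marks at (359,181) and (359,386) in the enlarged crop. I'll fit its pose.

Run:
```python
from h import *
from scipy.optimize import least_squares
o=get_obs(); px=np.array([(466,289),(253,289),(359,386),(359,181)])/1.875+[90,60]
def f(v):
    M,c=mframe(v[2],(v[0],v[1],.16)); r=v[3]
    return np.ravel([wproj(c+M@q,o["position"],o["ee_rot"]) for q in([0,r,0],[0,-r,0],[r,0,0],[-r,0,0])]-px)
s=least_squares(f,[.555,.093,29.4,.045],x_scale=[.01,.01,1,.01]); print(s.x,s.fun)
def g(v):
    M,c=mframe(v[2],(v[0],v[1],v[4])); r=v[3]
    return np.ravel([wproj(c+M@q,o["position"],o["ee_rot"]) for q in([0,r,0],[0,-r,0],[r,0,0],[-r,0,0])]-px)
s=least_squares(g,[.555,.093,29.4,.045,.16],x_scale=[.01,.01,1,.01,.01]); print(s.x,s.fun)
# next: view over burr
cmd([.5595,-.329,.15],toolR(80))
```

```text
[ 0.5569  0.0918 29.3852  0.0456] [ 0.2172  0.0792 -0.4534  0.0124  0.1687 -0.423   0.0667  0.2912]
[ 0.7906  0.2216 29.3852  0.1086 -0.0738] [ 0.2172  0.0792 -0.4534  0.0124  0.1687 -0.423   0.0667  0.2912]
CMD shift [ 0.0809 -0.6635 -0.1621] turn [-0.029   0.1673 -0.2139]  rows 6.602581701695673 4.594123107731004
```

{"api": "step_arm", "payload": {"commands": [60, 0.08, -0.66, -0.16, -0.029, 0.167, -0.214, 60, 0.08, -0.66, -0.16, -0.029, 0.167, -0.214, 60, 0.08, -0.66, -0.16, -0.029, 0.167, -0.214, 60, 0.08, -0.66, -0.16, -0.029, 0.167, -0.214, 60, 0.08, -0.66, -0.16, -0.029, 0.167, -0.214, 60, 0.08, -0.66, -0.16, -0.029, 0.167, -0.214, 60, 0.08, -0.66, -0.16, -0.029, 0.167, -0.214, 60, 0.08, -0.66, -0.16, -0.029, 0.167, -0.214, 60, 0.08, -0.66, -0.16, -0.029, 0.167, -0.214, 60, 0.08, -0.66, -0.16, -0.029, 0.167, -0.214]}}

```text
clock: 3.95
position: [0.5592, -0.3264, 0.151]
ee_rot: [0.087, 0.996, 0.0, 0.0]
ft_force: [-0.9, -0.4, 0.1]
grip_width: 0.702
grasp_force: 0.0
```

{"api": "step_arm", "payload": {"commands": [60, 0, 0, 0, 0, 0, 0, 60, 0, 0, 0, 0, 0, 0, 60, 0, 0, 0, 0, 0, 0, 60, 0, 0, 0, 0, 0, 0, 60, 0, 0, 0, 0, 0, 0, 60, 0, 0, 0, 0, 0, 0, 60, 0, 0, 0, 0, 0, 0, 60, 0, 0, 0, 0, 0, 0, 60, 0, 0, 0, 0, 0, 0, 60, 0, 0, 0, 0, 0, 0]}}

```text
clock: 5.2
position: [0.559, -0.3269, 0.1513]
ee_rot: [0.087, 0.996, -0.0, 0.001]
ft_force: [-0.3, 0.8, 0.3]
grip_width: 0.702
grasp_force: 0.0
```

Run:
```python
from h import *
o=get_obs(); print(o["clock"],o["position"],o["ee_rot"],o["joint_pos"],o["ft_force"])
im=camera("wrist")[:,:,::-1].copy(); cv2.imwrite("pics/w2.png",im)
cv2.imwrite("pics/w2b.png",cv2.resize(im[60:380,90:490],(750,600),interpolation=3))
for q in([.5597,-.3304,.035],[.555,-.2,.0625]): print(q,(wproj(q,o["position"],o["ee_rot"])-[90,60])*1.875)
```

```text
5.2 [ 0.559  -0.3269  0.1513] [ 0.0873  0.9962 -0.0002  0.0005] [-0.2527  0.6391  1.0394  1.5401 -0.5653  1.2887  2.2562] [-0.3169  0.7855  0.3357]
[0.5597, -0.3304, 0.035] [356.9866 276.3778]
[0.555, -0.2, 0.0625] [658.7784 235.7881]
```

View pics/w2b.png

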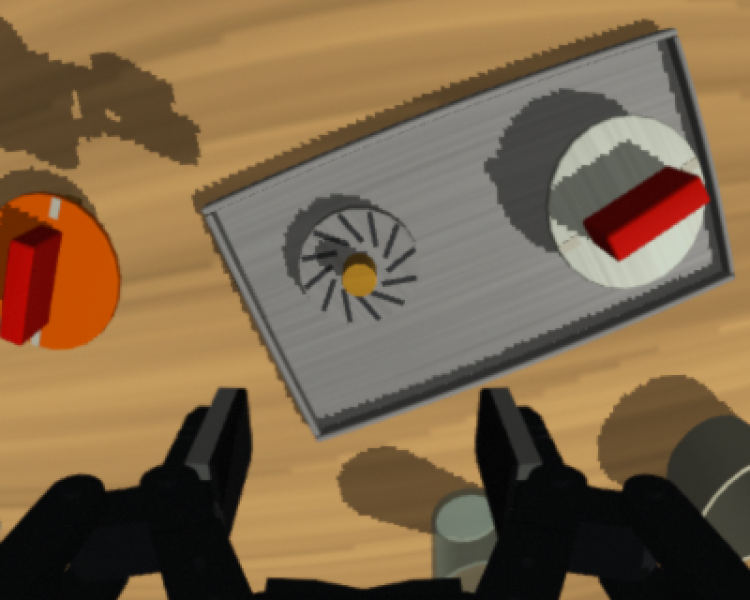

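The stud top is at (359,280) in the crop, with the cap bar to the right near (648,208).

Run:
```python
from h import *
o=get_obs()
p0,d=wray(np.array((359,280))/1.875+[90,60],o["position"],o["ee_rot"]); X=p0+d*(.035-p0[2])/d[2]; print("stud",X)
cmd([X[0],X[1],.0205],toolR(80))
```

```text
stud [ 0.5615 -0.3298  0.035 ]
CMD shift [ 0.0042 -0.0048 -0.2179] turn [0.0001 0.0003 0.0001]  rows 2.0927931396881863 0.005558055965936726
```

{"api": "step_arm", "payload": {"commands": [45, 0.004, -0.005, -0.1, 0, 0, 0, 45, 0.004, -0.005, -0.18, 0, 0, 0, 45, 0.004, -0.005, -0.222, 0, 0, 0, 45, 0.004, -0.005, -0.222, 0, 0, 0, 45, 0.004, -0.005, -0.222, 0, 0, 0, 30, 0.004, -0.005, -0.222, 0, 0, 0, 10, 0.004, -0.005, -0.222, 0, 0, 0, 10, 0.004, -0.005, -0.222, 0, 0, 0, 10, 0.004, -0.005, -0.222, 0, 0, 0, 10, 0.004, -0.005, -0.222, 0, 0, 0], "squeeze": 60}}

```text
clock: 6.5
position: [0.5616, -0.33, 0.0187]
ee_rot: [0.087, 0.996, -0.0, 0.001]
ft_force: [-1.1, 1.2, 5.3]
grip_width: 0.16
grasp_force: 58.6
```

```bash
cat >> h.py <<'E'
MC=(.5569,.0918,.16); MY=29.4
E
python3 - <<'E'
from h import *
M,c=mframe(MY,MC); cmd(c+M@[0,0,.05],toolR(119.4,30,29.4)); print(c+M@[0,0,.05])
E
```

```text
CMD shift [-0.0441  0.6825  0.3077] turn [ 0.0285 -0.167   0.2139]  rows 7.1999613791001265 4.589830872087638
[0.5351 0.0795 0.2033]
```

{"api": "step_arm", "payload": {"commands": [10, 0, 0, 0.1, 0, 0, 0, 10, 0, 0, 0.2, 0, 0, 0, 10, 0, 0.03, 0.3, 0, 0, 0, 10, -0.02, 0.13, 0.37, 0.007, -0.04, 0.053, 10, -0.03, 0.23, 0.37, 0.014, -0.08, 0.106, 10, -0.04, 0.33, 0.37, 0.02, -0.12, 0.16, 10, -0.06, 0.43, 0.37, 0.0285, -0.167, 0.214, 10, -0.06, 0.53, 0.37, 0.0285, -0.167, 0.214, 10, -0.06, 0.62, 0.37, 0.0285, -0.167, 0.214, 10, -0.06, 0.66, 0.36, 0.0285, -0.167, 0.214]}}

```text
clock: 7.75
position: [0.5248, 0.0527, 0.2358]
ee_rot: [-0.245, 0.934, 0.067, 0.252]
ft_force: [0.8, 0.7, -0.4]
grip_width: 0.157
grasp_force: 59.1
```

Run:
```python
from h import *
o=get_obs(); print(o["clock"],o["position"],o["joint_pos"],o["grip_width"])
M,c=mframe(MY,MC); cmd(c+M@[0,0,.05],toolR(119.4,30,29.4))
print("mount coords",M.T@(o["position"]-c))
```

```text
7.75 [0.5248 0.0527 0.2358] [-0.8865 -0.3569  0.7193  2.1438  0.0658  0.7737  1.908 ] 0.15677957633471393
CMD shift [ 0.0172  0.0448 -0.0542] turn [-0.0012  0.0006 -0.0001]  rows 0.69451392818965 0.021889661907397228
mount coords [-0.003  -0.0183  0.0892]
```

{"api": "step_arm", "payload": {"commands": [10, 0.016, 0.022, -0.03, 0, 0, 0, 10, 0.016, 0.022, -0.052, 0, 0, 0, 10, 0.016, 0.022, -0.052, 0, 0, 0, 10, 0.016, 0.022, -0.052, 0, 0, 0, 10, 0.016, 0.022, -0.052, 0, 0, 0, 10, 0.016, 0.022, -0.052, 0, 0, 0, 10, 0.016, 0.022, -0.052, 0, 0, 0, 10, 0.016, 0.022, -0.052, 0, 0, 0, 10, 0.016, 0.022, -0.052, 0, 0, 0, 10, 0.016, 0.022, -0.052, 0, 0, 0]}}

```text
clock: 9.0
position: [0.5353, 0.0647, 0.204]
ee_rot: [-0.245, 0.934, 0.065, 0.25]
ft_force: [-0.0, -1.0, -2.4]
grip_width: 0.156
grasp_force: 59.2
```

Run:
```python
from h import *
o=get_obs(); print(o["clock"],o["position"],o["ee_rot"],o["joint_pos"],o["ft_force"])
M,c=mframe(MY,MC); print("mount coords",M.T@(o["position"]-c))
im=camera("wrist")[:,:,::-1].copy(); cv2.imwrite("pics/w3.png",im)
cv2.imwrite("pics/w3b.png",cv2.convertScaleAbs(cv2.resize(im[110:390,110:480],(793,600),interpolation=3),alpha=1.4))
for q in([0,.0456,0],[0,-.0456,0],[.0456,0,0],[-.0456,0,0]): print((wproj(c+M@q,o["position"],o["ee_rot"])-[110,110])*2.143)
```

```text
9.0 [0.5353 0.0647 0.204 ] [-0.2453  0.9343  0.0655  0.2501] [-0.9347 -0.2849  0.7734  2.1676  0.0172  0.6887  1.9416] [-0.0335 -0.9955 -2.3992]
mount coords [-0.0059 -0.013   0.0542]
[561.6621 286.9329]
[271.0282 287.7305]
[414.2547 411.0121]
[421.8769 142.9425]
```

View pics/w3b.png

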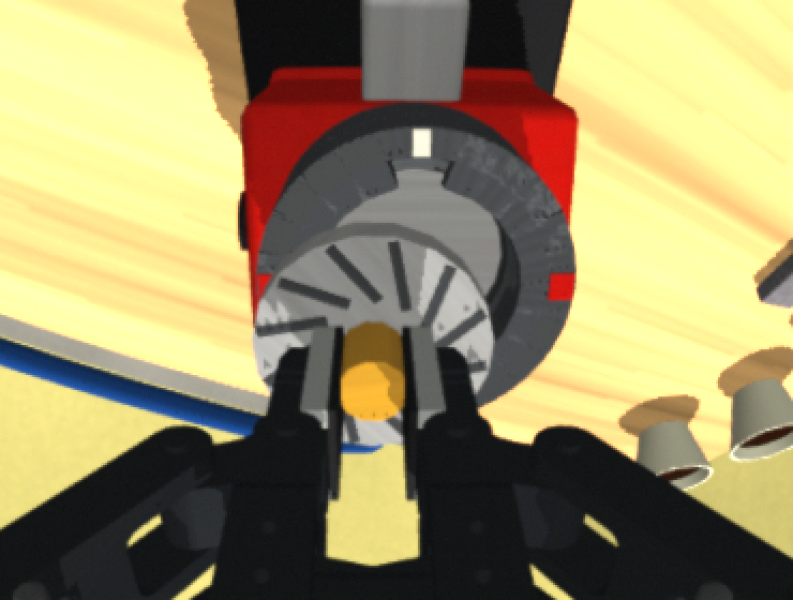

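White mark at (421.5,142) and red mark at (561,287), both within 1 px of prediction, so the mouth fit holds. The held disc spans x from 254 to 493, with its top edge near y=228. Next, the burr's offset in the hand.

Run:
```python
from h import *
o=get_obs(); T=R.from_quat(o["ee_rot"]).as_matrix()
a=np.radians(np.arange(0,360,5))
for off in ([0,0],[.002,0],[-.002,0]):
  for z in(.0027,.0147):
    P=np.array([(wproj(o["position"]+T@[off[0]+.029*np.cos(t),off[1]+.029*np.sin(t),z],o["position"],o["ee_rot"])-[110,110])*2.143 for t in a])
    print(off,z,"x",P[:,0].min(),P[:,0].max(),"y",P[:,1].min(),P[:,1].max())
M,c=mframe(MY,MC); 
cmd(c+M@[0,0,.045],toolR(119.4,30,29.4)); cmd(c+M@[0,0,-.010],toolR(119.4,30,29.4))
```

```text
[0, 0] 0.0027 x 255.933920149859 498.6827168822348 y 239.7136678149713 450.9475415360725
[0, 0] 0.0147 x 263.021697949453 490.9820829779312 y 222.25687999016174 424.39521792640176
[0.002, 0] 0.0027 x 255.34978486553067 499.3353753751513 y 231.18372958816505 444.84832286132087
[0.002, 0] 0.0147 x 262.5303773962887 491.53304838806673 y 214.24462156788326 418.4410473102057
[-0.002, 0] 0.0027 x 256.52064233293106 498.0273414969266 y 248.16750996858215 456.96576365709365
[-0.002, 0] 0.0147 x 263.5158533422359 490.4281163212862 y 230.20707022594283 430.2780208602802
CMD shift [ 0.0034  0.0268 -0.0084] turn [ 0.0002 -0.0001 -0.0001]  rows 0.27135854609219445 0.004102596126809219
CMD shift [ 0.0433  0.0493 -0.0878] turn [ 0.0002 -0.0001 -0.0001]  rows 1.0518856831025816 0.004102596126809219
```

```bash
sed -i 's/^MC=.*/MC=(.5565,.0926,.16); MY=29.4/' h.py
python3 - <<'E'
from h import *
M,c=mframe(MY,MC); 
for z in(.045,.0,-.0122): cmd(c+M@[0,0,z],toolR(119.4,30,29.4))
E
```

```text
CMD shift [ 0.0027  0.0281 -0.0084] turn [ 0.0002 -0.0001 -0.0001]  rows 0.28285832178074527 0.004102596126809219
CMD shift [ 0.0354  0.0465 -0.0733] turn [ 0.0002 -0.0001 -0.0001]  rows 0.900199734073474 0.004102596126809219
CMD shift [ 0.0442  0.0515 -0.0909] turn [ 0.0002 -0.0001 -0.0001]  rows 1.0895011699925077 0.004102596126809219
```

{"api": "step_arm", "payload": {"commands": [10, 0.0027, 0.028, -0.0084, 0, 0, 0, 10, 0.0027, 0.028, -0.0084, 0, 0, 0, 10, 0.0027, 0.028, -0.0084, 0, 0, 0, 10, 0.019, 0.0375, -0.041, 0, 0, 0, 10, 0.0354, 0.0465, -0.0733, 0, 0, 0, 10, 0.04, 0.049, -0.082, 0, 0, 0, 10, 0.0442, 0.0515, -0.0909, 0, 0, 0, 10, 0.0442, 0.0515, -0.0909, 0, 0, 0, 10, 0.0442, 0.0515, -0.0909, 0, 0, 0, 10, 0.0442, 0.0515, -0.0909, 0, 0, 0]}}

```text
clock: 10.3
position: [0.5619, 0.0955, 0.1498]
ee_rot: [-0.245, 0.934, 0.066, 0.25]
ft_force: [0.3, 0.3, -0.8]
grip_width: 0.156
grasp_force: 59.2
```

Run:
```python
from h import *
o=get_obs(); M,c=mframe(MY,MC); print("mount coords",M.T@(o["position"]-c),"F",M.T@o["ft_force"],o["torque"])
```

```text
mount coords [ 0.0002 -0.0001 -0.0119] F [-0.0639  0.0948 -0.8653] [-0.3641  0.6242  0.0228]
```

{"api": "step_arm", "payload": {"commands": [10, 0.0005, 0.0003, -0.001, 0, 0, 0, 10, 0.0005, 0.0003, -0.001, 0, 0, 0, 26, 0.0005, 0.0003, -0.001, 0, 0, 0, 26, 0.0005, 0.0003, -0.001, 0, 0, 0, 26, 0.0005, 0.0003, -0.001, 0, 0, 0, 26, 0.0005, 0.0003, -0.001, 0, 0, 0, 26, -0.01, -0.006, 0.02, 0, 0, 0, 26, -0.035, -0.02, 0.07, 0, 0, 0, 26, -0.065, -0.037, 0.13, 0, 0, 0, 26, -0.065, -0.037, 0.13, 0, 0, 0]}}

```text
clock: 11.55
position: [0.5236, 0.0728, 0.2307]
ee_rot: [-0.244, 0.934, 0.066, 0.253]
ft_force: [0.2, 0.9, 0.2]
grip_width: 0.304
grasp_force: 0.0
```

Run:
```python
from h import *
o=get_obs(); print(o["clock"],o["position"],o["ee_rot"],o["joint_pos"],o["ft_force"])
M,c=mframe(MY,MC); print("mount coords",M.T@(o["position"]-c))
im=camera("wrist")[:,:,::-1].copy(); cv2.imwrite("pics/w4.png",im)
cv2.imwrite("pics/w4b.png",cv2.convertScaleAbs(cv2.resize(im[110:390,110:480],(793,600),interpolation=3),alpha=1.4))
c=c-M@[0,.0009,0]
for q in([0,.0456,0],[0,-.0456,0],[.0456,0,0],[-.0456,0,0],[0,0,.004]): print((wproj(c+M@q,o["position"],o["ee_rot"])-[110,110])*2.143)
```

```text
11.55 [0.5236 0.0728 0.2307] [-0.2445  0.9338  0.0662  0.2527] [-0.9223 -0.354   0.7049  2.1574  0.0968  0.7512  1.8394] [0.2055 0.9155 0.2414]
mount coords [ 0.0021 -0.0011  0.0804]
[509.4407 233.8224]
[243.5248 233.7802]
[376.3021 351.464 ]
[376.9052 100.1975]
[376.7072 238.0538]
```

View pics/w4b.png

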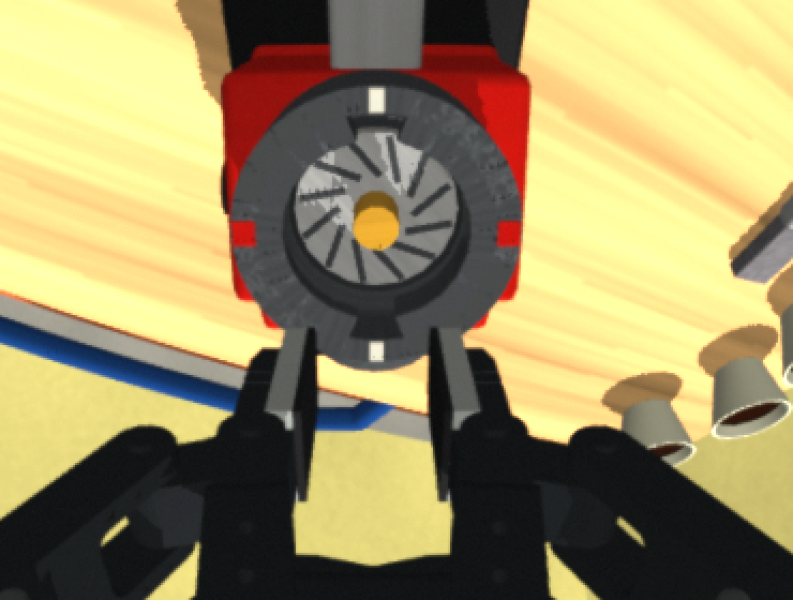

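Stud top at (376,230) in the crop: the burr lies flat in the bore, about 3 mm downslope, which is within tolerance. Now the cap.

Run:
```python
from h import *
cmd([.548,-.199,.165],toolR(22))
```

```text
CMD shift [ 0.0413 -0.4536 -0.1065] turn [ 0.0624  0.1784 -0.5271]  rows 4.490562518719382 9.420404394745532
```

{"api": "step_arm", "payload": {"commands": [50, 0.0, -0.1, 0.02, 0.006, 0.018, -0.053, 50, 0.02, -0.2, 0, 0.0125, 0.036, -0.105, 50, 0.041, -0.3, -0.05, 0.019, 0.054, -0.158, 50, 0.041, -0.38, -0.08, 0.025, 0.071, -0.211, 50, 0.041, -0.4536, -0.1065, 0.031, 0.089, -0.264, 50, 0.041, -0.4536, -0.1065, 0.037, 0.107, -0.316, 50, 0.041, -0.4536, -0.1065, 0.044, 0.125, -0.369, 50, 0.041, -0.4536, -0.1065, 0.05, 0.143, -0.422, 50, 0.041, -0.4536, -0.1065, 0.056, 0.161, -0.474, 50, 0.041, -0.4536, -0.1065, 0.0624, 0.1784, -0.527]}}

```text
clock: 12.85
position: [0.5476, -0.1982, 0.1625]
ee_rot: [0.56, 0.828, -0.001, -0.002]
ft_force: [-0.7, -0.4, 0.3]
grip_width: 0.591
grasp_force: 0.0
```

Run:
```python
from h import *
cmd([.548,-.199,.165],toolR(22))
```

```text
CMD shift [ 0.0007 -0.0013  0.0042] turn [-0.0005 -0.0014  0.0009]  rows 0.042877757675060794 0.030210575151274097
```

Run:
```python
from h import *
o=get_obs(); print(o["position"],o["joint_pos"],o["joint_velocities"])
im=camera("wrist")[:,:,::-1].copy(); cv2.imwrite("pics/w5.png",im)
cv2.imwrite("pics/w5b.png",cv2.convertScaleAbs(cv2.resize(im[110:390,110:480],(793,600),interpolation=3),alpha=1.4))
u=np.array([np.cos(np.radians(-68)),np.sin(np.radians(-68)),0]); v=np.array([-u[1],u[0],0])
for z in(.0625,.0315):
  for a,b in((1,1),(1,-1),(-1,-1),(-1,1)): print(z,(wproj(np.array([.548,-.199,z])+u*a*.026+v*b*.007,o["position"],o["ee_rot"])-110)*2.143)
```

```text
[ 0.5476 -0.1982  0.1625] [-0.6457  0.5758  1.2449  1.7084 -0.567   1.2835  1.1046] [ 0.3093  0.5507  0.0209 -0.4204 -0.2917  0.6777 -1.1301]
0.0625 [388.8552 287.266 ]
0.0625 [352.0403 287.2895]
0.0625 [350.3782 153.4293]
0.0625 [389.6451 153.3621]
0.0315 [387.4346 257.4002]
0.0315 [354.2342 257.4297]
0.0315 [352.9523 136.0615]
0.0315 [387.9908 135.9986]
```

View pics/w5b.png

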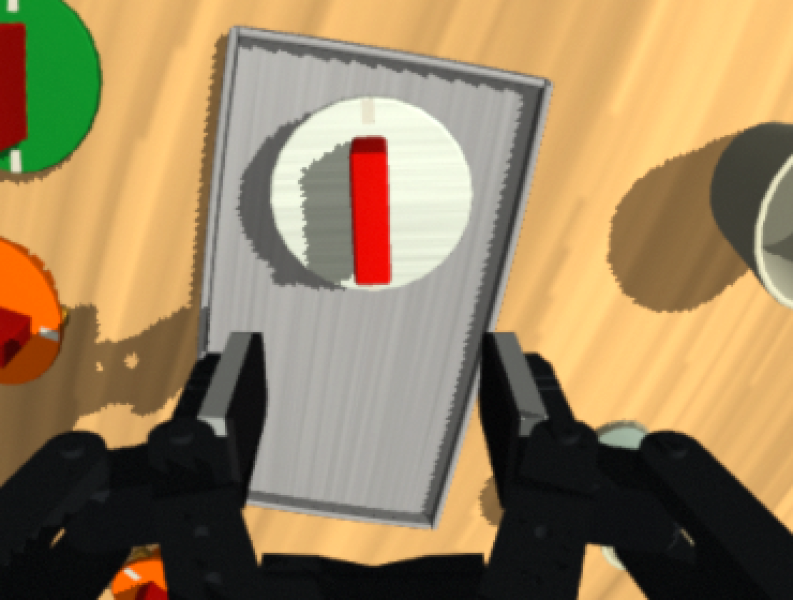

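The bar's top face has its corners at (351,153), (386,152), (391,284) and (355,285) in the crop. I'll fit the cap pose to these.

Run:
```python
from h import *
P=[.5476,-.1982,.1625]; 
p=np.array(P); q=np.array([0.56,0.828,-0.001,-0.002]); q/=np.linalg.norm(q)
c=[]
for x in((351,153),(386,152),(391,284),(355,285)):
    o,d=wray(np.array(x)/2.143+110,p,q); c.append(o+d*(.0625-o[2])/d[2])
c=np.array(c); m=c.mean(0); d=c[2:].mean(0)-c[:2].mean(0); yaw=np.degrees(np.arctan2(d[1],d[0])); print(m,yaw,np.linalg.norm(d),np.linalg.norm(c[0]-c[1]))
yaw+=90
cmd([m[0],m[1],.080],toolR(yaw)); cmd([m[0],m[1],.034],toolR(yaw))
```

```text
[ 0.5479 -0.1983  0.0625] -66.28945974876935 0.051218829985482855 0.01248018038727853
CMD shift [-0.0003 -0.001  -0.1369] turn [-0.0006 -0.0023  0.0126]  rows 1.314288157801214 0.2158502663271045
CMD shift [-0.0003 -0.001  -0.2136] turn [-0.0006 -0.0023  0.0126]  rows 2.0502747443765723 0.2158502663271045
```

{"api": "step_arm", "payload": {"commands": [45, 0, -0.001, 0, 0, -0.002, 0.0126, 45, 0, -0.001, -0.08, 0, -0.002, 0.0126, 45, 0, -0.001, -0.15, 0, -0.002, 0.0126, 45, 0, -0.001, -0.2, 0, -0.002, 0.0126, 45, 0, -0.001, -0.213, 0, -0.002, 0.0126, 45, 0, -0.001, -0.213, 0, -0.002, 0.0126, 20, 0, -0.001, -0.213, 0, -0.002, 0.0126, 5, 0, -0.001, -0.213, 0, -0.002, 0.0126, 5, 0, -0.001, -0.213, 0, -0.002, 0.0126, 5, 0, -0.001, -0.213, 0, -0.002, 0.0126], "squeeze": 90}}

```text
clock: 14.15
position: [0.5482, -0.1996, 0.0371]
ee_rot: [0.542, 0.84, 0.003, 0.002]
ft_force: [-0.6, 0.8, 6.8]
grip_width: 0.142
grasp_force: 88.2
```

Run:
```python
from h import *
o=get_obs(); print(o["position"],o["ft_force"],o["grip_width"]*85.4); y=R.from_quat(o["ee_rot"]).as_matrix()[:,1]; print(np.degrees(np.arctan2(y[1],y[0])),o["joint_pos"],o["joint_velocities"])
M,c=mframe(MY,MC); cmd(c+M@[0,0,.05],toolR(119.4,30,29.4));cmd(c+M@[0,0,.065],toolR(119.4,30,29.4))
```

```text
[ 0.5482 -0.1996  0.0371] [-0.58    0.801   6.8228] 12.145876411996387
24.37399421125108 [-0.5345  0.6909  1.074   1.8185 -0.7021  1.0637  1.235 ] [ 0.0005  0.0017  0.0005 -0.0008 -0.      0.0001  0.0008]
CMD shift [-0.0224  0.4666  0.277 ] turn [-0.0605 -0.1768  0.514 ]  rows 5.213723073832804 9.200538297416346
CMD shift [-0.0333  0.4605  0.2986] turn [-0.0605 -0.1768  0.514 ]  rows 5.278549678591266 9.200538297416346
```

{"api": "step_arm", "payload": {"commands": [5, 0, 0, 0.06, 0, 0, 0, 5, 0, 0, 0.14, 0, 0, 0, 5, -0.01, 0.0, 0.22, -0.0065, -0.019, 0.055, 5, -0.02, 0.03, 0.3, -0.013, -0.038, 0.11, 5, -0.033, 0.1, 0.34, -0.0195, -0.057, 0.166, 5, -0.033, 0.18, 0.34, -0.026, -0.076, 0.221, 5, -0.033, 0.26, 0.34, -0.0325, -0.095, 0.276, 5, -0.033, 0.34, 0.34, -0.039, -0.114, 0.33, 5, -0.033, 0.4, 0.34, -0.0455, -0.133, 0.387, 5, -0.033, 0.44, 0.33, -0.052, -0.152, 0.442]}}

```text
clock: 15.4
position: [0.5273, 0.0664, 0.2341]
ee_rot: [-0.051, 0.977, 0.053, 0.201]
ft_force: [-0.2, -1.0, -2.3]
grip_width: 0.14
grasp_force: 88.2
```

Run:
```python
from h import *
M,c=mframe(MY,MC);cmd(c+M@[0,0,.065],toolR(119.4,30,29.4)); print(get_obs()["joint_pos"])
```

```text
CMD shift [ 0.0015  0.017  -0.0296] turn [-0.0141 -0.0426  0.1227]  rows 0.3283638335161689 2.198262654703906
[-1.2204 -0.3953  0.8687  2.0882  0.3877  0.9153  1.1723]
```

{"api": "step_arm", "payload": {"commands": [5, 0, 0, 0, -0.01, -0.03, 0.08, 5, 0.0015, 0.01, 0, -0.01, -0.03, 0.09, 5, 0.0015, 0.01, -0.02, -0.01, -0.03, 0.09, 5, 0.0015, 0.01, -0.025, -0.01, -0.03, 0.09, 5, 0.0015, 0.01, -0.025, -0.01, -0.03, 0.09, 5, 0.0015, 0.01, -0.025, -0.01, -0.03, 0.09, 5, 0.0015, 0.01, -0.025, -0.01, -0.03, 0.09, 5, 0.0015, 0.01, -0.025, -0.01, -0.03, 0.09, 5, 0.0015, 0.01, -0.025, -0.01, -0.03, 0.09, 5, 0.0015, 0.01, -0.025, -0.01, -0.03, 0.09]}}

```text
clock: 16.65
position: [0.5285, 0.0706, 0.2188]
ee_rot: [-0.19, 0.951, 0.062, 0.235]
ft_force: [-0.3, 0.4, -2.2]
grip_width: 0.145
grasp_force: 88.3
```

Run:
```python
from h import *
o=get_obs()
M,c=mframe(MY,MC); print("mount coords",M.T@(o["position"]-c),o["joint_pos"]); cmd(c+M@[0,0,.05],toolR(119.4,30,29.4))
im=camera("wrist")[:,:,::-1].copy(); cv2.imwrite("pics/w6.png",im)
cv2.imwrite("pics/w6b.png",cv2.convertScaleAbs(cv2.resize(im[110:390,110:480],(793,600),interpolation=3),alpha=1.4))
c=c-M@[0,.0009,0]
for q in([0,.0456,0],[0,-.0456,0],[.0456,0,0],[-.0456,0,0]): print((wproj(c+M@q,o["position"],o["ee_rot"])-110)*2.143)
T=R.from_quat(o["ee_rot"]).as_matrix(); a=np.radians(np.arange(0,360,5))
for z in (.0056,.0116):
    P=np.array([(wproj(o["position"]+T@[.042*np.cos(t),.042*np.sin(t),z],o["position"],o["ee_rot"])-110)*2.143 for t in a]);print(P.min(0),P.max(0))
for s in(1,-1):
  for b in(1,-1): print("bartop",(wproj(o["position"]+T@[s*.026,b*.007,-.0254],o["position"],o["ee_rot"])-110)*2.143)
```

```text
mount coords [-0.0011 -0.0054  0.0685] [-1.2386 -0.4644  0.9213  2.1522  0.3919  0.8111  1.4819]
CMD shift [ 0.0104  0.0162 -0.0258] turn [-0.0038 -0.0134  0.0352]  rows 0.30901255107802417 0.6369819749016988
[534.7403 247.0817]
[259.2252 273.0937]
[408.7552 381.9023]
[381.2776 121.9639]
[204.9496 178.6659] [548.6241 481.3434]
[210.0612 171.7633] [543.2506 467.7021]
bartop [416.4619 306.3505]
bartop [340.8503 306.3398]
bartop [408.9513 514.9334]
bartop [345.7115 515.0137]
```

View pics/w6b.png

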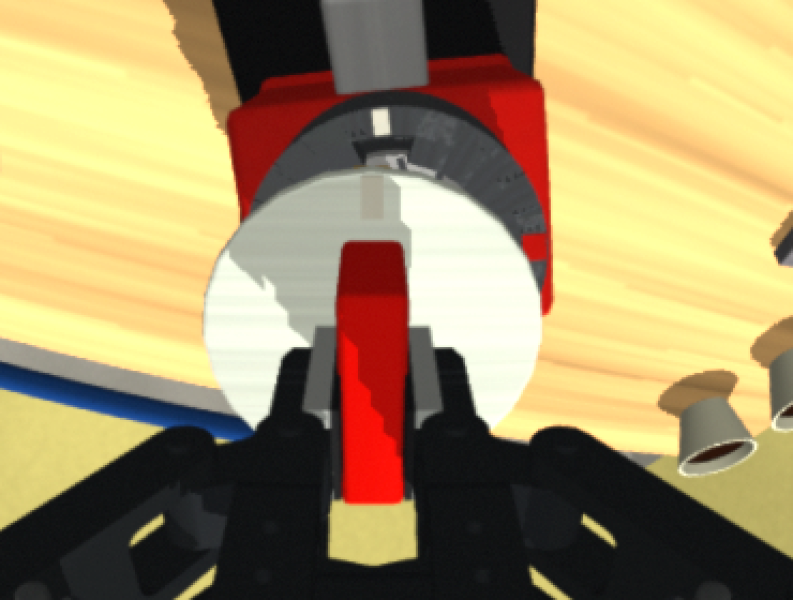

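Held cap: flange spans x from 203 to 542, top edge at y of about 169; bar corners at (337,295), (408,295), (403,503) and (343,503). I'll fit its offset in the hand.

Run:
```python
from h import *
from scipy.optimize import least_squares
o=get_obs(); T=R.from_quat(o["ee_rot"]).as_matrix(); pr=lambda q:(wproj(o["position"]+T@q,o["position"],o["ee_rot"])-110)*2.143
a=np.radians(np.arange(0,360,4))
ob=np.array([(408,295),(337,295),(403,503),(343,503)])
def f(v,full=True):
    d=np.array(v[:3]); G=R.from_rotvec([0,v[3],0]).as_matrix()
    B=np.array([pr(d+G@np.array([s*.026,b*.007,-.0254])) for s in(1,-1) for b in(1,-1)])-ob
    L=np.array([pr(d+G@np.array([.042*np.cos(t),.042*np.sin(t),.0056])) for t in a]); L2=np.array([pr(d+G@np.array([.042*np.cos(t),.042*np.sin(t),.0116])) for t in a])
    return np.r_[B.ravel(),L[:,0].min()-203,L[:,0].max()-542,L2[:,1].min()-169]
for m in(0,1):
    g=(lambda v:f(np.r_[v,0])) if m==0 else f
    s=least_squares(g,[0]*(3+m)); print(s.x,s.fun.round(1))
```

```text
Traceback (most recent call last):
  File "h.py", line 22, in wproj
    p=camera_params("wrist"); K=p["mtx"]; T=p["tool_from_camera"]
ValueError: time passes only in moves, steps and waits
```

```bash
sed -i 's/^from workcell import \*/from workcell import *\nfrom functools import lru_cache\ncamera_params=lru_cache(camera_params)/' h.py
python3 - <<'E'
from h import *
from scipy.optimize import least_squares
o=get_obs(); T=R.from_quat(o["ee_rot"]).as_matrix(); pr=lambda q:(wproj(o["position"]+T@q,o["position"],o["ee_rot"])-110)*2.143
a=np.radians(np.arange(0,360,4))
ob=np.array([(408,295),(337,295),(403,503),(343,503)])
def f(v):
    d=np.array(v[:3]); G=R.from_rotvec([0,v[3],0]).as_matrix()
    B=np.array([pr(d+G@np.array([s*.026,b*.007,-.0254])) for s in(1,-1) for b in(1,-1)])-ob
    L=np.array([pr(d+G@np.array([.042*np.cos(t),.042*np.sin(t),.0056])) for t in a]); L2=np.array([pr(d+G@np.array([.042*np.cos(t),.042*np.sin(t),.0116])) for t in a])
    return np.r_[B.ravel(),L[:,0].min()-203,L[:,0].max()-542,L2[:,1].min()-169]
for m in(0,1):
    g=(lambda v:f(np.r_[v,0])) if m==0 else f
    s=least_squares(g,[0.]*(3+m),x_scale=.01); print(s.x,s.fun.round(1))
M,c=mframe(MY,MC); print("mount",M.T@(o["position"]-c)); cmd(c+M@[0,0,.05],toolR(119.4,30,29.4))
E
```

```text
[ 0.0002 -0.0011  0.004 ] [ 1.7  1.3 -0.9  1.3  0.5 -0.4 -1.5 -0.4  1.1 -1.  -2.4]
[-0.0002 -0.0011  0.0041 -0.0161] [ 1.5  0.1 -0.8 -0.   0.6  0.4 -1.5  0.4  1.5 -1.4 -0.8]
mount [-0.0011 -0.0054  0.0685]
CMD shift [ 0.0104  0.0162 -0.0258] turn [-0.0038 -0.0134  0.0352]  rows 0.3089831622852904 0.6369291022224817
```

{"api": "step_arm", "payload": {"commands": [5, 0.0104, 0.0162, -0.0258, -0.0038, -0.0134, 0.0352, 5, 0.0104, 0.0162, -0.0258, -0.0038, -0.0134, 0.0352, 5, 0.0104, 0.0162, -0.0258, -0.0038, -0.0134, 0.0352, 5, 0.0104, 0.0162, -0.0258, -0.0038, -0.0134, 0.0352, 5, 0.0104, 0.0162, -0.0258, -0.0038, -0.0134, 0.0352, 5, 0.0104, 0.0162, -0.0258, -0.0038, -0.0134, 0.0352, 5, 0.0104, 0.0162, -0.0258, -0.0038, -0.0134, 0.0352, 5, 0.0104, 0.0162, -0.0258, -0.0038, -0.0134, 0.0352, 5, 0.0104, 0.0162, -0.0258, -0.0038, -0.0134, 0.0352, 5, 0.0104, 0.0162, -0.0258, -0.0038, -0.0134, 0.0352]}}

```text
clock: 17.95
position: [0.5347, 0.0803, 0.2033]
ee_rot: [-0.245, 0.934, 0.066, 0.25]
ft_force: [-0.9, -0.2, -1.0]
grip_width: 0.144
grasp_force: 88.2
```

```bash
cat >> h.py <<'E'
def st(*zs,yaw=0):
    """state in the mount frame, moves to depths zs (yaw: deg cw)"""
    o=get_obs(); M,c=mframe(MY,MC); g=toolR(119.4,30,29.4)
    print(o["clock"],"mount",M.T@(o["position"]-c),"F",M.T@o["ft_force"],"T",M.T@o["torque"],"j",o["joint_pos"],"rot err",np.degrees((R.from_quat(o["ee_rot"])*g.inv()).as_rotvec())@M)
    for z in zs: cmd(c+M@[0,0,z],R.from_rotvec(-np.radians(yaw)*M[:,2])*g)
E
python3 -c "
from h import *
st(.05,.036,.022)"
```

```text
17.95 mount [ 0.   -0.    0.05] F [-1.2992  0.2406 -0.3916] T [ 0.0365  0.7235 -0.0543] j [-1.2894 -0.4691  0.9884  2.1773  0.3866  0.7384  1.6104] rot err [ 0.0021 -0.0022 -0.006 ]
CMD shift [-0.  0.  0.] turn [-0. -0.  0.]  rows 0.0004261389650114111 0.0006300744485470287
CMD shift [ 0.0101  0.0057 -0.0202] turn [-0. -0.  0.]  rows 0.22378120434424123 0.0006300744485470287
CMD shift [ 0.0203  0.0115 -0.0404] turn [-0. -0.  0.]  rows 0.44778105502700855 0.0006300744485470287
```

{"api": "step_arm", "payload": {"commands": [5, 0.005, 0.003, -0.01, 0, 0, 0, 5, 0.01, 0.0057, -0.02, 0, 0, 0, 5, 0.0125, 0.007, -0.025, 0, 0, 0, 5, 0.015, 0.0085, -0.03, 0, 0, 0, 5, 0.017, 0.0095, -0.034, 0, 0, 0, 5, 0.019, 0.0106, -0.0375, 0, 0, 0, 5, 0.019, 0.0106, -0.0375, 0, 0, 0, 5, 0.019, 0.0106, -0.0375, 0, 0, 0, 5, 0.019, 0.0106, -0.0375, 0, 0, 0, 5, 0.019, 0.0106, -0.0375, 0, 0, 0]}}

```text
clock: 19.2
position: [0.5461, 0.0867, 0.1809]
ee_rot: [-0.245, 0.934, 0.066, 0.25]
ft_force: [0.0, 0.7, -1.3]
grip_width: 0.147
grasp_force: 88.2
```

```bash
python3 -c "
from h import *
st(.02,.018,.016,.014,.012)"
```

```text
19.2 mount [ 0.0001 -0.0001  0.024 ] F [-0.3382  0.6018 -1.2956] T [ 0.0263  0.6792 -0.0276] j [-1.3667 -0.42    1.0877  2.1834  0.3662  0.6686  1.632 ] rot err [ 0.0031 -0.007  -0.0058]
CMD shift [ 0.0027  0.0017 -0.0059] turn [-0.  0.  0.]  rows 0.06440487507823497 0.0009007904910374029
CMD shift [ 0.0042  0.0025 -0.0088] turn [-0.  0.  0.]  rows 0.0963938244377798 0.0009007904910374029
CMD shift [ 0.0056  0.0033 -0.0117] turn [-0.  0.  0.]  rows 0.12838828157444784 0.0009007904910374029
CMD shift [ 0.0071  0.0042 -0.0145] turn [-0.  0.  0.]  rows 0.1603849503586236 0.0009007904910374029
CMD shift [ 0.0085  0.005  -0.0174] turn [-0.  0.  0.]  rows 0.19238272728453726 0.0009007904910374029
```

{"api": "step_arm", "payload": {"commands": [5, 0.0013, 0.0008, -0.0029, 0, 0, 0, 5, 0.0027, 0.0016, -0.0058, 0, 0, 0, 5, 0.0035, 0.002, -0.0073, 0, 0, 0, 5, 0.0042, 0.0025, -0.0087, 0, 0, 0, 5, 0.005, 0.0029, -0.01, 0, 0, 0, 5, 0.005, 0.0029, -0.01, 0, 0, 0, 5, 0.005, 0.0029, -0.01, 0, 0, 0, 5, 0.005, 0.0029, -0.01, 0, 0, 0, 5, 0.005, 0.0029, -0.01, 0, 0, 0, 5, 0.005, 0.0029, -0.01, 0, 0, 0]}}

```text
clock: 20.45
position: [0.5491, 0.0884, 0.1748]
ee_rot: [-0.245, 0.934, 0.066, 0.25]
ft_force: [-4.9, -1.9, 3.0]
grip_width: 0.147
grasp_force: 89.4
```

```bash
python3 -c "
from h import *
st(.016,.014,.012)"
```

```text
20.45 mount [-0.     -0.      0.0171] F [-3.023   0.7948  5.2082] T [0.1655 1.2401 0.021 ] j [-1.3918 -0.4071  1.1183  2.1844  0.3597  0.6507  1.6385] rot err [ 0.0079  0.0194 -0.0099]
CMD shift [ 0.0008  0.0005 -0.0016] turn [-0.     -0.0001  0.    ]  rows 0.0174128923583894 0.0021610784482358207
CMD shift [ 0.0022  0.0013 -0.0044] turn [-0.     -0.0001  0.    ]  rows 0.04940496796653438 0.0021610784482358207
CMD shift [ 0.0037  0.0021 -0.0073] turn [-0.     -0.0001  0.    ]  rows 0.08140327327118825 0.0021610784482358207
```

{"api": "step_arm", "payload": {"commands": [5, 0.0008, 0.0005, -0.0016, 0, 0, 0, 5, 0.0015, 0.0009, -0.003, 0, 0, 0, 5, 0.0022, 0.0013, -0.0044, 0, 0, 0, 5, 0.0029, 0.0017, -0.0058, 0, 0, 0, 5, 0.0034, 0.002, -0.0066, 0, 0, 0, 5, 0.0034, 0.002, -0.0066, 0, 0, 0, 5, 0.0034, 0.002, -0.0066, 0, 0, 0, 5, 0.0034, 0.002, -0.0066, 0, 0, 0, 5, 0.0034, 0.002, -0.0066, 0, 0, 0, 5, 0.0034, 0.002, -0.0066, 0, 0, 0]}}

```text
clock: 21.7
position: [0.5511, 0.0895, 0.1709]
ee_rot: [-0.245, 0.934, 0.066, 0.25]
ft_force: [-7.8, -3.1, 6.6]
grip_width: 0.144
grasp_force: 90.0
```

```bash
python3 -c "
from h import *
st(.012,.0115,.011)"
```

```text
21.7 mount [ 0.0001 -0.      0.0126] F [-3.9098  1.1139  9.8444] T [0.2564 1.4611 0.0387] j [-1.4098 -0.3988  1.1398  2.1847  0.3552  0.6389  1.6429] rot err [ 0.0107  0.0265 -0.0159]
CMD shift [ 0.0003  0.0002 -0.0009] turn [-0.     -0.0002  0.    ]  rows 0.009003528228118517 0.003054859931285584
CMD shift [ 0.0007  0.0004 -0.0016] turn [-0.     -0.0002  0.    ]  rows 0.016970671126464307 0.003054859931285584
CMD shift [ 0.001   0.0006 -0.0023] turn [-0.     -0.0002  0.    ]  rows 0.024958842849994414 0.003054859931285584
```

{"api": "step_arm", "payload": {"commands": [5, 0.0003, 0.0002, -0.0008, 0, 0, 0, 5, 0.0006, 0.0003, -0.0012, 0, 0, 0, 5, 0.0006, 0.0003, -0.0012, 0, 0, 0, 5, 0.0006, 0.0003, -0.0012, 0, 0, 0, 5, 0.0006, 0.0003, -0.0012, 0, 0, 0, 5, 0.0006, 0.0003, -0.0012, 0, 0, 0, 5, 0.0006, 0.0003, -0.0012, 0, 0, 0, 5, 0.0006, 0.0003, -0.0012, 0, 0, 0, 5, 0.0006, 0.0003, -0.0012, 0, 0, 0, 5, 0.0006, 0.0003, -0.0012, 0, 0, 0]}}

```text
clock: 22.95
position: [0.5513, 0.0896, 0.1703]
ee_rot: [-0.245, 0.934, 0.066, 0.25]
ft_force: [-17.7, -7.5, 16.7]
grip_width: 0.146
grasp_force: 92.3
```

Run:
```python
from h import *
st(.0118)
for a in (15,30,45,60,75,92): st(.0118,yaw=a)
```

```text
22.95 mount [-0.     -0.0001  0.0119] F [-8.184   2.1453 24.0431] T [0.5404 2.1269 0.0494] j [-1.4128 -0.3977  1.1435  2.1844  0.3542  0.638   1.6438] rot err [ 0.0271  0.057  -0.0333]
CMD shift [ 0.0001  0.0001 -0.0002] turn [-0.     -0.0004  0.0001]  rows 0.0024394727211460906 0.006665235838805736
22.95 mount [-0.     -0.0001  0.0119] F [-8.184   2.1453 24.0431] T [0.5404 2.1269 0.0494] j [-1.4128 -0.3977  1.1435  2.1844  0.3542  0.638   1.6438] rot err [ 0.0271  0.057  -0.0333]
CMD shift [ 0.0001  0.0001 -0.0002] turn [ 0.0362  0.0201 -0.0721]  rows 0.0024394727211460906 1.3987684666347526
22.95 mount [-0.     -0.0001  0.0119] F [-8.184   2.1453 24.0431] T [0.5404 2.1269 0.0494] j [-1.4128 -0.3977  1.1435  2.1844  0.3542  0.638   1.6438] rot err [ 0.0271  0.057  -0.0333]
CMD shift [ 0.0001  0.0001 -0.0002] turn [ 0.0725  0.0405 -0.1443]  rows 0.0024394727211460906 2.8006313392527344
22.95 mount [-0.     -0.0001  0.0119] F [-8.184   2.1453 24.0431] T [0.5404 2.1269 0.0494] j [-1.4128 -0.3977  1.1435  2.1844  0.3542  0.638   1.6438] rot err [ 0.0271  0.057  -0.0333]
CMD shift [ 0.00
[... 290 characters left out ...]
t [ 0.0001  0.0001 -0.0002] turn [ 0.145   0.0815 -0.2887]  rows 0.0024394727211460906 5.604366408532062
22.95 mount [-0.     -0.0001  0.0119] F [-8.184   2.1453 24.0431] T [0.5404 2.1269 0.0494] j [-1.4128 -0.3977  1.1435  2.1844  0.3542  0.638   1.6438] rot err [ 0.0271  0.057  -0.0333]
CMD shift [ 0.0001  0.0001 -0.0002] turn [ 0.1813  0.1019 -0.3609]  rows 0.0024394727211460906 7.006234871386709
22.95 mount [-0.     -0.0001  0.0119] F [-8.184   2.1453 24.0431] T [0.5404 2.1269 0.0494] j [-1.4128 -0.3977  1.1435  2.1844  0.3542  0.638   1.6438] rot err [ 0.0271  0.057  -0.0333]
CMD shift [ 0.0001  0.0001 -0.0002] turn [ 0.2223  0.1251 -0.4427]  rows 0.0024394727211460906 8.595019370384104
```

{"api": "step_arm", "payload": {"commands": [5, -0.0007, -0.0004, 0.0013, 0, 0, 0, 5, -0.0007, -0.0004, 0.0013, 0, 0, 0, 5, -0.0007, -0.0004, 0.0013, 0.0121, 0.0068, -0.024, 5, -0.0007, -0.0004, 0.0013, 0.0242, 0.0136, -0.0481, 5, -0.0007, -0.0004, 0.0013, 0.0363, 0.0204, -0.0722, 5, -0.0007, -0.0004, 0.0013, 0.0484, 0.0273, -0.0962, 5, -0.0007, -0.0004, 0.0013, 0.0605, 0.0341, -0.1203, 5, -0.0007, -0.0004, 0.0013, 0.0726, 0.0409, -0.1443, 5, -0.0007, -0.0004, 0.0013, 0.0726, 0.0409, -0.1443, 5, -0.0007, -0.0004, 0.0013, 0.0726, 0.0409, -0.1443]}}

```text
clock: 24.2
position: [0.5519, 0.0895, 0.1718]
ee_rot: [0.005, 0.966, 0.128, 0.226]
ft_force: [-5.0, -2.9, 7.4]
grip_width: 0.14
grasp_force: 89.9
```

Run:
```python
from h import *
st(.0127,yaw=30)
```

```text
24.2 mount [ 0.0011 -0.0005  0.0129] F [-1.2411 -0.0626  9.3164] T [-0.0479  0.7467 -0.1742] j [-1.3055 -0.3069  1.078   2.1825  0.1831  0.6076  1.258 ] rot err [ -0.0044  -0.0972 -30.0244]
CMD shift [-0.0016  0.0001 -0.0013] turn [-0.0002  0.0005  0.0002]  rows 0.019664308943338624 0.009274056887643609
```

{"api": "step_arm", "payload": {"commands": [5, -0.001, 0, -0.001, 0.0145, 0.0082, -0.0289, 5, -0.001, 0, -0.001, 0.029, 0.0163, -0.0577, 5, -0.001, 0, -0.001, 0.0436, 0.0245, -0.0866, 5, -0.001, 0, -0.001, 0.058, 0.0327, -0.1155, 5, -0.001, 0, -0.001, 0.0726, 0.0409, -0.1443, 5, -0.001, 0, -0.001, 0.087, 0.049, -0.173, 5, -0.001, 0, -0.001, 0.1016, 0.0572, -0.202, 5, -0.001, 0, -0.001, 0.1089, 0.0614, -0.2165, 5, -0.001, 0, -0.001, 0.1089, 0.0614, -0.2165, 5, -0.001, 0, -0.001, 0.1089, 0.0614, -0.2165]}}

```text
clock: 25.45
position: [0.5514, 0.0893, 0.1713]
ee_rot: [0.374, 0.89, 0.205, 0.159]
ft_force: [-4.9, -3.3, 8.1]
grip_width: 0.142
grasp_force: 90.0
```

Run:
```python
from h import *
st(.0127,yaw=75)
st(.0127,yaw=90)
```

```text
25.45 mount [ 0.0004 -0.0004  0.0128] F [-1.0687 -0.4853  9.9606] T [-0.1478  0.7381 -0.0117] j [-1.1245 -0.212   0.9388  2.181  -0.0115  0.59    0.6292] rot err [  0.0365  -0.1146 -75.0217]
CMD shift [-0.0008  0.0002 -0.0005] turn [-0.0002  0.0006  0.0002]  rows 0.009168032982075866 0.010649579219654304
25.45 mount [ 0.0004 -0.0004  0.0128] F [-1.0687 -0.4853  9.9606] T [-0.1478  0.7381 -0.0117] j [-1.1245 -0.212   0.9388  2.181  -0.0115  0.59    0.6292] rot err [  0.0365  -0.1146 -75.0217]
CMD shift [-0.0008  0.0002 -0.0005] turn [ 0.0362  0.021  -0.0719]  rows 0.009168032982075866 1.399873717942521
```

{"api": "step_arm", "payload": {"commands": [5, -0.0005, 0, 0, 0.0121, 0.0068, -0.024, 5, -0.0005, 0, 0, 0.0242, 0.0136, -0.0481, 5, -0.0005, 0, 0, 0.0363, 0.0204, -0.0722, 5, -0.0005, 0, 0, 0.0363, 0.0204, -0.0722, 5, -0.0005, 0, 0, 0.0363, 0.0204, -0.0722, 5, -0.0005, 0, 0, 0.0363, 0.0204, -0.0722, 5, -0.0014, -0.0005, 0.0018, 0.0363, 0.0204, -0.0722, 5, -0.0023, -0.001, 0.0036, 0.0363, 0.0204, -0.0722, 5, -0.0032, -0.0015, 0.0054, 0.0363, 0.0204, -0.0722, 5, -0.0032, -0.0015, 0.0054, 0.0363, 0.0204, -0.0722]}}

```text
clock: 26.7
position: [0.5494, 0.0886, 0.1743]
ee_rot: [0.487, 0.834, 0.224, 0.131]
ft_force: [-0.9, -2.5, 5.5]
grip_width: 0.141
grasp_force: 89.6
```

Run:
```python
from h import *
st(.0165,yaw=90)
```

```text
26.7 mount [ 0.0001 -0.      0.0165] F [ 1.0735 -1.7473  5.7873] T [-0.3295  0.222  -0.1037] j [-1.0561 -0.2035  0.875   2.1804 -0.0389  0.5966  0.3876] rot err [  0.0528  -0.1251 -90.0085]
CMD shift [-0.0002 -0.     -0.    ] turn [-0.0001  0.0006  0.0002]  rows 0.001628382533650734 0.011452685770190377
```

{"api": "step_arm", "payload": {"commands": [5, -0.0007, -0.0004, 0.0014, 0, 0, 0, 5, -0.0007, -0.0004, 0.0014, 0, 0, 0, 5, -0.0007, -0.0004, 0.0014, 0, 0, 0, 5, -0.0007, -0.0004, 0.0014, 0, 0, 0, 5, -0.0007, -0.0004, 0.0014, 0, 0, 0, 5, -0.0007, -0.0004, 0.0014, 0, 0, 0, 5, -0.0007, -0.0004, 0.0014, 0, 0, 0, 5, -0.0007, -0.0004, 0.0014, 0, 0, 0, 5, -0.0007, -0.0004, 0.0014, 0, 0, 0, 5, -0.0007, -0.0004, 0.0014, 0, 0, 0]}}

```text
clock: 27.95
position: [0.5491, 0.0885, 0.1745]
ee_rot: [0.487, 0.834, 0.224, 0.132]
ft_force: [17.5, 4.1, -14.1]
grip_width: 0.145
grasp_force: 90.0
```

Run:
```python
from h import *
st(.0167,yaw=90)
```

```text
27.95 mount [-0.0001  0.      0.0167] F [  7.9249  -5.0199 -20.8969] T [-1.1232 -1.3361 -0.1344] j [-1.0541 -0.2047  0.8719  2.1811 -0.0352  0.5965  0.3845] rot err [  0.0071  -0.175  -89.9653]
CMD shift [0.0001 0.     0.    ] turn [0.0002 0.0009 0.0001]  rows 0.0014395227047015742 0.015090282088928016
```

The cap resists a 21 N pull, so it is locked. Relax, release and withdraw.

{"api": "step_arm", "payload": {"commands": [5, 0.0006, 0.0003, -0.0011, 0, 0, 0, 5, 0.0006, 0.0003, -0.0011, 0, 0, 0, 40, 0.0006, 0.0003, -0.0011, 0, 0, 0, 40, 0.0006, 0.0003, -0.0011, 0, 0, 0, 40, 0.0006, 0.0003, -0.0011, 0, 0, 0, 40, 0.0006, 0.0003, -0.0011, 0, 0, 0, 40, -0.01, -0.006, 0.02, 0, 0, 0, 40, -0.035, -0.02, 0.07, 0, 0, 0, 40, -0.065, -0.037, 0.13, 0, 0, 0, 40, -0.065, -0.037, 0.13, 0, 0, 0]}}

```text
clock: 29.2
position: [0.5099, 0.0656, 0.2555]
ee_rot: [0.488, 0.833, 0.226, 0.132]
ft_force: [0.1, 0.2, -1.0]
grip_width: 0.47
grasp_force: 0.0
```

{"api": "step_arm", "payload": {"commands": [40, 0, 0, 0, 0, 0, 0, 40, 0, 0, 0, 0, 0, 0, 40, 0, 0, 0, 0, 0, 0, 40, 0, 0, 0, 0, 0, 0, 40, 0, 0, 0, 0, 0, 0, 40, 0, 0, 0, 0, 0, 0, 40, 0, 0, 0, 0, 0, 0, 40, 0, 0, 0, 0, 0, 0, 40, 0, 0, 0, 0, 0, 0, 40, 0, 0, 0, 0, 0, 0]}}

```text
clock: 30.45
position: [0.5092, 0.0662, 0.2524]
ee_rot: [0.487, 0.834, 0.224, 0.131]
ft_force: [1.0, -1.6, 0.5]
grip_width: 0.466
grasp_force: 0.0
```

Run:
```python
from h import *
st(); o=get_obs(); M,c=mframe(MY,MC); c=c-M@[0,.0009,0]
im=camera("wrist")[:,:,::-1].copy(); cv2.imwrite("pics/w7.png",im)
cv2.imwrite("pics/w7b.png",cv2.convertScaleAbs(cv2.resize(im[90:370,110:480],(793,600),interpolation=3),alpha=1.4))
for q in([0,.026,.0415],[0,-.026,.0415]): print((wproj(c+M@q,o["position"],o["ee_rot"])-[110,90])*2.143)
```

```text
30.45 mount [-0.0007  0.0003  0.1071] F [ 0.3731 -1.865   0.3537] T [-0.0262  0.524  -0.0164] j [-0.9022 -0.4181  0.6628  2.1476  0.1445  0.8244  0.2256] rot err [  0.0064  -0.0113 -89.9951]
[372.4347 221.6469]
[372.2367 372.182 ]
```

View pics/w7b.png

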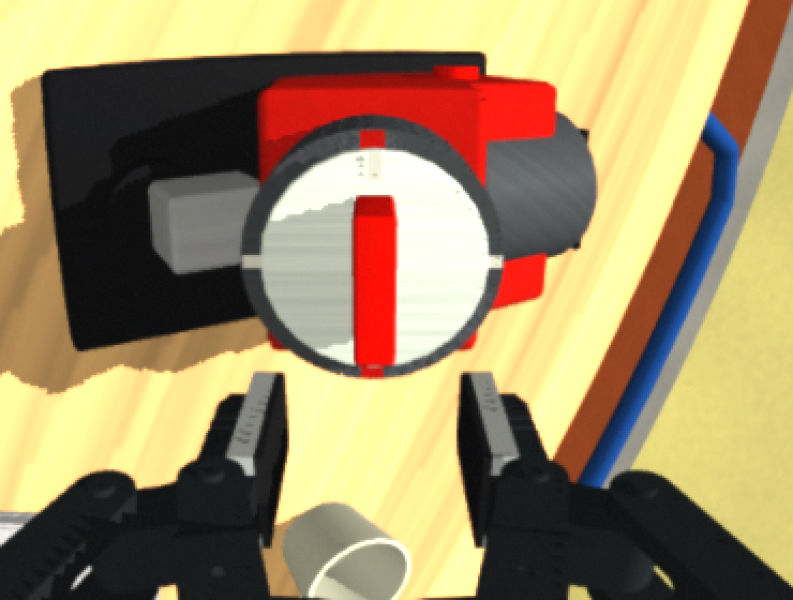

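The bar runs from (375,216) to (375,364), pointing at the red marks at (372,137) and (372,371). The cap is centred, flat and locked, and the gripper is clear.

```bash
python3 -c "
from workcell import *
print(hand_in())"
```

```text
the job is handed in; nothing more can be done
None
```

The burr lies flat in the mouth with the cap locked over it; the cap held against a 21 N pull. The gripper is clear and the job was handed in at about 30.5 s; the hand-in returned no verdict.

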